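# Set the spacers and hold the cutting die up to its register bar

## Robot

A 6-joint arm with a two-finger parallel gripper is mounted at the origin on the work surface. World frame = base frame: x ahead of the robot, y to its left, z up, the work surface at z = 0. Lengths are in mm, angles in degrees, forces in N, time in s.
With the tool pointing down it reaches from about 300 to 850 mm from the base axis. Payload 4.2 kg.
Tool frame: the origin (TCP) lies on the centre line of the jaws, within the pads' length; the fingertips stand 11 mm ahead of it and the grasp point (between the pads) lies 8 mm behind it; z points along the fingers, y is the line along which they close (so a half turn about z gives the same grasp; the last joint's range is limited). The gripper opens to 91 mm and grips with 3 to 60 N. Pads are 32 mm wide; open, the fingers measure 118 mm over their backs; the gripper's body (76 mm by 178 mm) begins 60 mm behind the grasp point.
Start: joints at [72.021, 18.312, 89.639, -0, 72.044, -1.146], TCP at [166.517, 550.376, 224.976] pointing down, gripper open.
Joint ranges: [-177.97, 177.97], [-48.28, 115.42], [12.27, 149.76], [-77.06, 257.06], [2.81, 150.46], [-146.56, 146.56]. Speed limits (degrees/s): [147.25, 147.25, 180, 180, 180, 180].

## Interface

Orientations are given as [roll, pitch, yaw] about the fixed x, y, z axes, in that order (R = Rz(yaw) Ry(pitch) Rx(roll)).
In Python, from workcell import env, grab_frame, camera_model, models gives the robot as it stands.
- The arm moves only by the shell command python3 -m crank 'ROWS' [FORCE]. ROWS is text: rows parted by semicolons, each of 7 numbers parted by spaces: the closure, from -1 (fully open) to 1 (shut), so that 0 is half open, then the shift along the tool's x, y, z in mm, then the turn, a rotation vector about the tool's x, y, z in degrees. A call has 1 to 10 rows; each row shifts and turns the commanded pose from where the row before left it, along the tool's axes as they then stand; what a row does not reach is not made up. A row lasts 1/8 s, in which the tool goes at most 62.5 mm and 10.7 degrees, less where a joint would pass 70% of its speed; a pose out of reach is approached as far as the arm can. A call is refused whole if a number of a shift passes 62.5 or a number of a turn 10.7, either way. A call with a gripper value outside its range is refused whole. The fingers move at their own pace and stop on an object; FORCE is the grip in N (left out, the last holds). Time passes only in rows, so rows that do not move let the fingers close. It gives the time, the measured TCP pose, the force, the opening and the grip force at its end, in the units of the state.
- env.state(): the state, without advancing time (a new reading comes with each control period).
- grab_frame(name): name is "scene" or "top" or "wrist"; returns the picture (400x640x3 uint8, blue, green, red); there is no depth.
- camera_model(name): a dict with "K" (3x3 intrinsics, pixels), "k1" (the pictures are not rectified: a ray, as slopes to the right and down, at radius r is drawn at 1 + k1 r^2 times it, then the intrinsics apply), "R" (3x3) and "t" (3): a world point X has camera coordinates R X + t; the wrist camera has in their place "mount" (4x4, takes a point from camera to tool coordinates, whose origin is the TCP and whose axes are the flange's). Camera axes: x right, y down, z forward; pixel columns grow to the right and rows downward; lengths in mm; the calibration is good to about 2 mm. A picture is of the moment at which its call begins: read the wrist's pose just before it. camera_model takes no time and is no camera call.
- env.job_done(): hands the job in; it is judged then, once.
Trained networks look in the newest picture that a camera, given by its name, has taken for a name from the list of things; names that differ only in an ending like _2 or _b are one class to them, and where a whole thing is asked for, a point or a joint stands for the part that bears it (a point fixed in the world has none). Each returns a list of dicts, best first, with "p" (0 to 1); they miss things now and then, are a little off and sometimes report something else, mostly with a low value. They report only what shows in the picture. A call takes as long as a camera call. They do not tell look-alikes from the thing itself.
- models.search_frame(name, camera): "point" ([x, y, z] in mm, in world coordinates, good to about 4 mm: the middle of the surface that is visible of it).
The state is a dict: "time_s": time; "qpos": joint angles; "qvel": joint speeds; "effort": joint torques, N m; "ee_pos": TCP position; "ee_rot": TCP orientation; "force": force on the tool from outside, world axes, zero at the start; "torque": the same for the moment, N m; "gripper_width": finger opening in mm; "gripper_force": force on a finger pad.
Only numpy, scipy, OpenCV 4.12 (cv2) and the standard library are available. Lean on these libraries where they do the work, as an engineer would, in place of code of your own. Each camera call takes 0.05 s, during which the arm holds its last target. There are 200 camera calls.

## Task

On the press bed two cutting dies lie loose, each in front of its own steel register bar, one with a wide gap and one with a narrow gap to the bar. Put each wooden spacer, grip tab up, all the way down into the gap it belongs to - the thick one only fits the wide gap, the thin one goes into the narrow gap - near the middle of the bar and in line with it; then push the die of the wide gap up against its spacer until die, spacer and bar are flush, and finish while still pushing it firmly there. Do not push the other die about, and leave the other things on the table where they are.

Things in the scene. Friction and masses are not known exactly. Their poses are not given: they have to be found in the camera images.
- wide_bar: Steel register bar with the WIDE gap in front of it, fixed to the table, left or right. 20 mm (x) by 170 mm (y) by 26 mm high; 4 mm screw heads on top 70 mm either side of the middle; a 6 mm high foot flange behind, to x = +40 mm. Origin: under the centre of the 20 mm bar. Its flat register face lies at x = -10 mm and looks along its own -x, roughly to the robot.
- narrow_bar: Steel register bar with the NARROW gap in front of it; same shape, origin and axes as wide_bar.
- wide_die: Cutting die lying loose 38 to 44 mm in front of wide_bar's face: plywood slab 90 mm (x) by 140 mm (y), 18 mm thick, steel rules and rubber pads on top reaching 24 mm height; 0.3 to 0.6 kg, slides on the table. Origin: centre of the underside; axes nearly the bar's. Faces at its x = -45 mm (to be pushed) and +45 mm (towards the bar). Flush on the thick spacer its centre is 83 mm from the bar's origin.
- narrow_die: The same kind of die, loose in front of narrow_bar with a gap of 23 to 26 mm to its face. It stays where it is.
- thick_spacer: Thick wooden spacer (loose, 90 g), standing on the table: a bar 28 mm thick (x) by 80 mm long (y) by 26 mm high; on top an upright grip tab 12 mm thick (x) by 40 mm (y), from 26 to 64 mm height. Origin: centre of the underside. Either way round will do; in the gap its y lies along the bar's y.
- thick_spacer_mid (a point): Centre of the thick spacer, half-way up (32 mm above its underside), in the grip tab's lower part; axes as the spacer.
- thin_spacer: Thin wooden spacer (loose, 60 g): the same shape and tab, but the bar is 14 mm thick (x). Origin: centre of the underside.
- thin_spacer_mid (a point): Centre of the thin spacer, half-way up (32 mm above its underside); axes as the spacer.
- tape: Cardboard tape core, 60 mm across, 24 mm high, origin under its centre. Bystander, leave in place.
- gluepot: White ceramic glue pot, 84 mm across, 60 mm high, with a brush in it rising to about 105 mm; origin under its centre. Bystander, leave in place.
- phone: Phone in a dull pink case, 150 by 74 by 11 mm, origin under its centre. Bystander, leave in place.
- screwdriver: Screwdriver lying on the table. Bystander, leave in place.
- jar: Jar with black cap, 60 mm across, 75 mm high, origin under its centre. Bystander, leave in place.
- roller: Hand roller, black rubber cylinder 32 mm across and 90 mm long (along its y, at its origin) with a wooden handle to its -x, 150 mm. Bystander, leave in place.
Mind the look-alikes: they are no part of the job. Leave any green look-alike of the thin_spacer alone.

How it is judged (in metres and radians):
At the end, for the whole second after the job is handed in: Thick spacer fully down in line on the wide bar; its die flush on it (within 3.5 mm, 0.04 rad), robot still pushing with over 3 N through die, spacer and bar; thin spacer fully down, upright and free between narrow bar and its die; all within 35 mm of the bars' middles (x of thick_spacer_mid in the frame of wide_bar between -0.027 and -0.021 m and y of thick_spacer_mid in the frame of wide_bar between -0.035 and 0.035 m and height (world z) of each of thick_spacer_mid, thin_spacer_mid below 0.036 m and angle between each of thick_spacer_mid, thin_spacer_mid's own z axis and vertical below 0.08 rad and angle between the y axis of thick_spacer and the y axis of wide_bar, either way round below 0.06 rad and x of wide_die in the frame of wide_bar between -0.0865 and -0.0795 m and y of wide_die in the frame of wide_bar between -0.035 and 0.035 m and angle between the x axis of wide_die and the x axis of wide_bar, either way round below 0.04 rad and angle between wide_die's own z axis and vertical below 0.05 rad and contact force between wide_die and thick_spacer above 3 N and contact force between thick_spacer and wide_bar above 3 N and contact force between any of the fingers, the arm and wide_die above 3 N and linear speed of wide_die below 0.01 m/s and x of thin_spacer_mid in the frame of narrow_bar between -0.033 and -0.014 m and y of thin_spacer_mid in the frame of narrow_bar between -0.035 and 0.035 m and angle between the y axis of thin_spacer and the y axis of narrow_bar, either way round below 0.3 rad and x of narrow_die in the frame of narrow_bar below -0.066 m and contact force between the fingers and thin_spacer below 0.2 N); the arm keeps its last pose, push and grip.
It fails at once if another thing on the table was moved by more than 3 cm (distance of any of tape, gluepot, phone, screwdriver, jar, roller from where it was at the start of the episode above 0.03 m).
It fails at once if the die of the narrow gap was pushed about (more than 1.5 cm) (distance of narrow_die from where it was at the start of the episode above 0.015 m).
It also fails if it takes over 64 s, if anything falls off the work surface, if the arm or the gripper's body presses on something with over 40 N, if the wrist force passes 120 N, or if a joint passes its speed limit or range.

## Working session

There is one attempt and no reset: what is moved stays moved. The work goes in short steps, Python scripts to look and compute and a shell command to move; the robot and the scene stay as the last step left them, time stands still between calls to the robot, and variables do not carry over. Pictures are saved under pics/ and viewed, at most 10 in all, crops included, and the job is handed in when it is done.

```bash
ls; mkdir -p pics
python3 - <<'E'
from workcell import env, grab_frame, camera_model, models
import cv2
print(env.state())
for c in ["top","scene"]:
    im=grab_frame(c); cv2.imwrite(f"pics/{c}0.png",im)
    for n in ["wide_bar","narrow_bar","wide_die","narrow_die","thick_spacer","thin_spacer"]:
        print(c,n,[(round(d["p"],2),[round(v) for v in d["point"]]) for d in models.search_frame(n,c)])
E
```

```text
pics
{'time_s': 0.0, 'qpos': array([ 7.20212947e+01,  1.83489305e+01,  8.97070718e+01, -2.14834110e-03,
        7.20440556e+01, -1.14632085e+00]), 'qvel': array([-0.04608308, -0.0373238 ,  0.00425963,  0.02106292,  0.05610367,
        0.05461597]), 'effort': array([-2.03856485e-03, -4.12465882e+01, -2.31970561e+01,  7.24381255e-02,
        4.56136640e-02, -1.37262928e-04]), 'ee_pos': array([166.36494292, 549.88678112, 224.14293399]), 'ee_rot': array([-1.79899921e+02,  4.04045372e-05,  1.63168280e+02]), 'force': array([ 0.15875719,  0.1645763 , -0.26117289]), 'torque': array([-0.03887506, -0.01994119,  0.0098306 ]), 'gripper_force': 0.0, 'gripper_width': 91.2778224495823}
top wide_bar [(0.86, [639, -141, 12])]
top narrow_bar [(0.67, [662, 142, 15])]
top wide_die [(0.58, [538, -141, 16])]
top narrow_die [(0.65, [563, 140, 16]), (0.42, [770, -5, 41]), (0.29, [617, 393, 12])]
top thick_spacer [(0.96, [488, 276, 20])]
top thin_spacer [(0.97, [363, -297, 30]), (0.56, [619, 392, 6]), (0.55, [476, -276, 30])]
scene wide_bar [(0.57, [646, -141, 13])]
scene narrow_bar [(0.83, [664, 133, 11]), (0.24, [399, 1, 20])]
scene wide_die [(0.68, [548, -145, 20]), (0.45, [778, 238, 20])]
scene narrow_die [(0.97, [583, 135, 15])]
scene thick_spacer [(0.82, [497, 278, 26])]
scene thin_spacer [(0.88, [482, -283, 24]), (0.55, [383, -302, 31])]
```

View pics/top0.png

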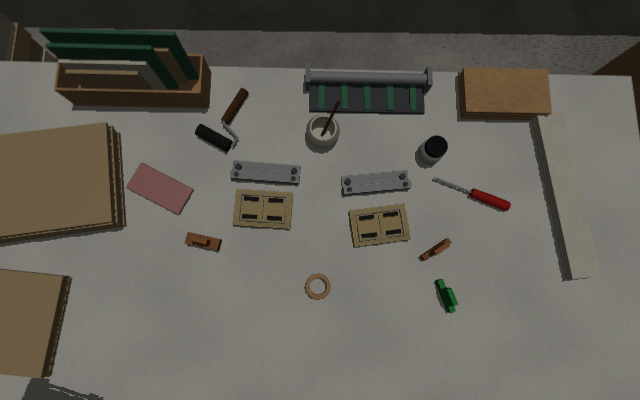

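View pics/scene0.png

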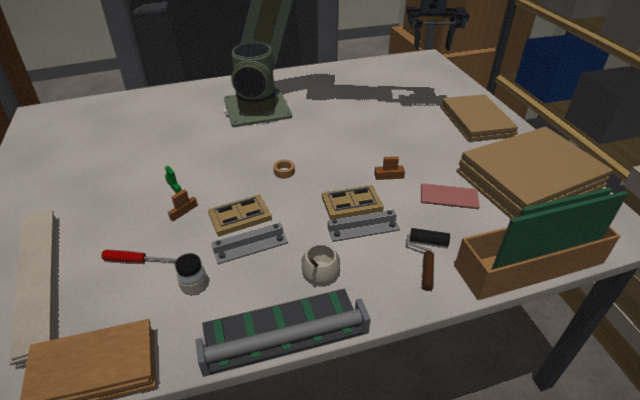

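The top picture shows the wide gap on the right (bar at 376,183, die at 380,225) and the narrow gap on the left (bar 266,172, die 263,209). The thick spacer is at (203,242), the thin brown one at (435,250), and the green look-alike at (445,295). The scene view agrees with this.

```bash
cat > h.py <<'E'
import numpy as np, cv2, sys
from scipy.spatial.transform import Rotation as Ro
from workcell import env, grab_frame, camera_model, models
def pose(s=None):
    s=s or env.state(); T=np.eye(4); T[:3,:3]=Ro.from_euler('xyz',s['ee_rot'],degrees=True).as_matrix(); T[:3,3]=s['ee_pos']; return T
def ext(c,T=None):
    m=camera_model(c)
    if c=='wrist':
        W=T@np.array(m['mount']); R=W[:3,:3].T; t=-R@W[:3,3]
    else: R,t=np.array(m['R']),np.array(m['t'])
    return np.array(m['K']),m['k1'],R,t
def pix2w(px,z,c,T=None):
    K,k1,R,t=ext(c,T); px=np.float64(px).reshape(-1,1,2)
    n=cv2.undistortPoints(px,K,np.array([k1,0,0,0.])).reshape(-1,2)
    d=np.c_[n,np.ones(len(n))]@R; o=-R.T@t
    return o+d*((z-o[2])/d[:,2])[:,None]
def w2pix(P,c,T=None):
    K,k1,R,t=ext(c,T); return cv2.projectPoints(np.float64(P).reshape(-1,1,3),cv2.Rodrigues(R)[0],t,K,np.array([k1,0,0,0.]))[0].reshape(-1,2)
def go(xyz,yaw=None,T=None):
    T=pose() if T is None else T
    d=T[:3,:3].T@(np.float64(xyz)-T[:3,3]); s="shift %s"%np.round(d,1)
    y=np.degrees(np.arctan2(T[1,0],T[0,0])); s+=" yaw now %.1f"%y
    if yaw is not None:
        a=(yaw-y+90)%180-90; s+=" turn tool-z %.1f (first shift, then turn)"%(-a)
    print(s)
def snap(name):
    s=env.state(); T=pose(s); im=grab_frame('wrist'); cv2.imwrite(f'pics/{name}.png',im); np.save(f'pics/{name}.npy',T); return im,T
E
python3 - <<'E'
from h import *
print(np.round(camera_model('wrist')['mount'],2)); print(camera_model('wrist')['K'])
T=pose(); print(np.round(T,2))
P=pix2w([[186,238],[221,246]],26,'top');print(P.round(0))
P=pix2w([[420,257],[451,242]],26,'top');print(P.round(0))
go([470,276,225],0)
E
```

```text
[[-0.000e+00 -9.600e-01 -2.900e-01  8.306e+01]
 [ 1.000e+00 -0.000e+00  0.000e+00 -1.500e-01]
 [-0.000e+00 -2.900e-01  9.600e-01 -1.611e+02]
 [ 0.000e+00  0.000e+00  0.000e+00  1.000e+00]]
[[283.44111709   0.         320.82680012]
 [  0.         283.44111709 199.61147798]
 [  0.           0.           1.        ]]
[[-9.6000e-01  2.9000e-01  0.0000e+00  1.6652e+02]
 [ 2.9000e-01  9.6000e-01  0.0000e+00  5.5036e+02]
 [ 0.0000e+00  0.0000e+00 -1.0000e+00  2.2499e+02]
 [ 0.0000e+00  0.0000e+00  0.0000e+00  1.0000e+00]]
[[493. 319.  26.]
 [475. 236.  26.]]
[[ 452. -241.   26.]
 [ 489. -318.   26.]]
shift [-369.9 -174.7   -0. ] yaw now 163.2 turn tool-z -16.8 (first shift, then turn)
```

Run:
```python
from h import *
go([560,0,150],180)
```

```text
shift [-536.  -412.8   74.9] yaw now 163.2 turn tool-z -16.8 (first shift, then turn)
```

```bash
python3 -m crank '-1 -41.2 -31.8 5.8 0 0 0;-1 -41.2 -31.8 5.8 0 0 0;-1 -41.2 -31.8 5.8 0 0 0;-1 -41.2 -31.8 5.8 0 0 0;-1 -41.2 -31.8 5.8 0 0 0;-1 -41.2 -31.8 5.8 0 0 0;-1 -41.2 -31.8 5.8 0 0 0;-1 -41.2 -31.8 5.8 0 0 0;-1 -41.2 -31.8 5.8 0 0 0;-1 -41.2 -31.8 5.8 0 0 0' 15
python3 -m crank '-1 -41.2 -31.8 5.8 0 0 0;-1 -41.2 -31.8 5.8 0 0 0;-1 -41.2 -31.8 5.8 0 0 0;-1 0 0 0 0 0 -8.4;-1 0 0 0 0 0 -8.4;-1 0 0 0 0 0 0;-1 0 0 0 0 0 0'
python3 - <<'E'
from h import *
im,T=snap('w1'); print(T.round(2))
E
```

```text
time_s: 1.95
ee_pos: [469.8, 125.3, 167.1]
ee_rot: [180.0, 0.0, 163.2]
force: [0.3, 0.7, -0.1]
gripper_width: 91.3
gripper_force: 0.0
time_s: 2.82
ee_pos: [559.4, -0.3, 149.6]
ee_rot: [180.0, 0.0, 179.9]
force: [-0.3, 0.3, 0.2]
gripper_width: 91.3
gripper_force: 0.0
[[-1.0000e+00  0.0000e+00  0.0000e+00  5.5945e+02]
 [ 0.0000e+00  1.0000e+00  0.0000e+00 -2.8000e-01]
 [-0.0000e+00  0.0000e+00 -1.0000e+00  1.4963e+02]
 [ 0.0000e+00  0.0000e+00  0.0000e+00  1.0000e+00]]
```

View pics/w1.png

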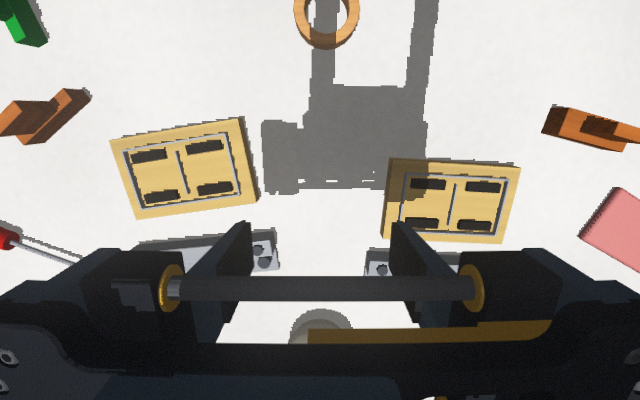

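The wrist picture shows both dies (wide at 185,165, narrow at 455,200). The thick spacer is at the right edge (590,128) and the thin one at the left edge (40,115), and the fingers hide the bars. I'll go over the thick spacer next.

```bash
python3 -m crank '-1 14.4 55.2 0 0 0 0;-1 14.4 55.2 0 0 0 0;-1 14.4 55.2 0 0 0 0;-1 14.4 55.2 0 0 0 0;-1 14.4 55.2 0 0 0 0;-1 0 0 0 0 0 10.2;-1 0 0 0 0 0 10.2;-1 0 0 0 0 0 10.2;-1 0 0 0 0 0 10.2;-1 0 0 0 0 0 10.2' 15
python3 -m crank '-1 0 0 0 0 0 10.2;-1 0 0 0 0 0 10.2;-1 0 0 0 0 0 10.2;-1 0 0 0 0 0 10.2;-1 0 0 0 0 0 10.2;-1 0 0 0 0 0 0;-1 0 0 0 0 0 0'
python3 - <<'E'
from h import *
im,T=snap('w2'); print(T.round(2), pix2w([320,215],64,'wrist',T))
E
```

```text
time_s: 4.12
ee_pos: [487.4, 275.8, 149.7]
ee_rot: [180.0, 0.0, 128.6]
force: [0.1, -0.7, 0.3]
gripper_width: 91.5
gripper_force: 0.0
time_s: 5.0
ee_pos: [487.5, 275.7, 149.6]
ee_rot: [180.0, -0.0, 78.1]
force: [0.4, -0.4, -0.1]
gripper_width: 91.4
gripper_force: 0.0
[[ 2.1000e-01  9.8000e-01  0.0000e+00  4.8755e+02]
 [ 9.8000e-01 -2.1000e-01  0.0000e+00  2.7573e+02]
 [ 0.0000e+00  0.0000e+00 -1.0000e+00  1.4964e+02]
 [ 0.0000e+00  0.0000e+00  0.0000e+00  1.0000e+00]] [[485.69110663 269.0126427   64.        ]]
```

View pics/w2.png

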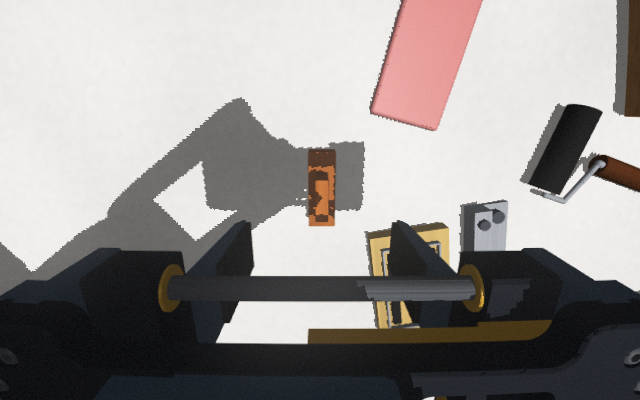

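The thick spacer shows at columns 308-335, rows 148-226, upright in the picture between the fingers. I'll fit its silhouette.

```bash
cat >> h.py <<'E'
from scipy.optimize import minimize
def box(x0,x1,y0,y1,z0,z1): return np.array([[x,y,z] for x in(x0,x1) for y in(y0,y1) for z in(z0,z1)],float)
def sil(boxes,p,c,T,shape=(400,640),S=4):
    m=np.zeros(shape,np.uint8); a=np.radians(p[2]); R=np.array([[np.cos(a),-np.sin(a),0],[np.sin(a),np.cos(a),0],[0,0,1]])
    for b in boxes:
        q=w2pix(b@R.T+[p[0],p[1],0],c,T); cv2.fillConvexPoly(m,cv2.convexHull(np.round(q*16).astype(np.int32)),255,shift=4,lineType=cv2.LINE_AA)
    return m
def fit(mask,boxes,p0,c,T,ign=None):
    mk=cv2.GaussianBlur(mask.astype(np.float32),(0,0),1.5); w=np.ones_like(mk) if ign is None else 1-ign.astype(np.float32)
    f=lambda p: float((w*(cv2.GaussianBlur(sil(boxes,p,c,T).astype(np.float32)/255,(0,0),1.5)-mk)**2).sum())
    best=None
    for d in (-6,0,6):
        r=minimize(f,np.add(p0,[0,0,d]),method='Nelder-Mead',options=dict(initial_simplex=np.add(p0,[[0,0,d],[8,0,d],[0,8,d],[0,0,d+5]]),xatol=.05,fatol=.05))
        if best is None or r.fun<best.fun: best=r
    return best.x,best.fun,mask.sum()
def spacer(t): return [box(-t/2,t/2,-40,40,0,26),box(-6,6,-20,20,26,64)]
def brown(im,x0,y0,x1,y1):
    h=cv2.cvtColor(im,cv2.COLOR_BGR2HSV); m=((h[...,0]<22)&(h[...,1]>120)&(h[...,2]>30)); k=np.zeros_like(m); k[y0:y1,x0:x1]=m[y0:y1,x0:x1]; return k
E
python3 - <<'E'
from h import *
im=cv2.imread('pics/w2.png');T=np.load('pics/w2.npy')
p,f,n=fit(brown(im,290,130,350,235),spacer(28),[487,276,-12],'wrist',T); print(p,f,n)
go([p[0],p[1],40],p[2]+90)
E
```

```text
[489.07349904 279.54234425 -11.5632475 ] 355.8930969238281 1460
shift [  4.1   0.7 109.6] yaw now 78.1 turn tool-z -0.4 (first shift, then turn)
```

```bash
python3 -m crank '-1 4 0.7 40 0 0 0;-1 0 0 40 0 0 0;-1 0 0 29 0 0 0;-1 0 0 0 0 0 0;1 0 0 0 0 0 0;1 0 0 0 0 0 0;1 0 0 0 0 0 0;1 0 0 0 0 0 0;1 0 0 0 0 0 0;1 0 0 0 0 0 0' 20
python3 -m crank '1 0 0 0 0 0 0;1 0 0 0 0 0 0;1 0 0 -30 0 0 0;1 0 0 -35 0 0 0;1 0 0 -35 0 0 0;1 0 0 0 0 0 0' 20
python3 - <<'E'
from h import *
P=pix2w([[342,183],[411,177],[409,195],[343,195],[233,164],[300,164],[299,183],[232,183]],26,'top');print(P.round(0))
im,T=snap('w3');print(T.round(2)); go([600,-141,130],90)
E
```

```text
time_s: 6.3
ee_pos: [489.1, 279.4, 40.6]
ee_rot: [180.0, -0.0, 78.0]
force: [0.6, 0.3, 0.1]
gripper_width: 33.9
gripper_force: 0.0
time_s: 7.05
ee_pos: [490.7, 280.3, 143.1]
ee_rot: [179.7, -0.2, 78.0]
force: [-0.1, 0.1, -1.0]
gripper_width: 12.0
gripper_force: 20.0
[[ 632.  -53.   26.]
 [ 650. -225.   26.]
 [ 604. -219.   26.]
 [ 602.  -55.   26.]
 [ 676.  216.   26.]
 [ 679.   51.   26.]
 [ 630.   53.   26.]
 [ 628.  217.   26.]]
[[ 2.1000e-01  9.8000e-01  1.0000e-02  4.9070e+02]
 [ 9.8000e-01 -2.1000e-01  0.0000e+00  2.8026e+02]
 [ 0.0000e+00  0.0000e+00 -1.0000e+00  1.4312e+02]
 [ 0.0000e+00  0.0000e+00  0.0000e+00  1.0000e+00]]
shift [-388.3  195.8   10.9] yaw now 78.0 turn tool-z -12.0 (first shift, then turn)
```

Gripped and lifted. Next I'll fit the bars and dies from the pictures I already have.

```bash
cat >> h.py <<'E'
DIE=[box(-45,45,-70,70,0,18),box(-38,38,-63,63,18,22)]
BAR=[box(-10,10,-85,85,0,26),box(-10,40,-85,85,0,6)]
def yel(im,x0,y0,x1,y1):
    h=cv2.cvtColor(im,cv2.COLOR_BGR2HSV); m=((h[...,0]>10)&(h[...,0]<35)&(h[...,1]>60)&(h[...,2]>40)).astype(np.uint8)
    k=np.zeros_like(m); k[y0:y1,x0:x1]=m[y0:y1,x0:x1]; c,_=cv2.findContours(k,0,2); o=np.zeros_like(k); cv2.fillPoly(o,[max(c,key=cv2.contourArea)],1); return o
def inframe(p,b):
    a=np.radians(b[2]); d=np.subtract(p[:2],b[:2]); return np.round([d[0]*np.cos(a)+d[1]*np.sin(a),-d[0]*np.sin(a)+d[1]*np.cos(a),p[2]-b[2]],1)
E
python3 - <<'E'
from h import *
w=cv2.imread('pics/w1.png');T=np.load('pics/w1.npy');t=cv2.imread('pics/top0.png')
print('wd w1',fit(yel(w,95,105,270,230),DIE,[540,-141,5],'wrist',T))
print('nd w1',fit(yel(w,370,145,530,250),DIE,[565,140,-1],'wrist',T))
print('wd top',fit(yel(t,345,200,415,250),DIE,[540,-141,5],'top',None))
print('nd top',fit(yel(t,228,185,298,233),DIE,[565,140,-1],'top',None))
g=t.astype(int); print([t[r,376].tolist() for r in range(166,202,2)])
c=np.vstack([t[150:205,330:420],t[145:200,225:315]]); cv2.imwrite('pics/c1.png',cv2.resize(c,None,fx=5,fy=5,interpolation=cv2.INTER_CUBIC))
E
```

```text
wd w1 (array([ 534.02151705, -146.44498999,    8.17472013]), np.float64(44.687530517578125), np.uint64(11120))
nd w1 (array([582.76992082, 159.59065209, -20.24686703]), np.float64(4839.97021484375), np.uint64(4719))
wd top (array([ 530.92189018, -145.56648912,    8.83294479]), np.float64(28.83585548400879), np.uint64(2083))
nd top (array([568.03049506, 141.3001369 ,  -3.37679164]), np.float64(27.02914047241211), np.uint64(2112))
[[112, 119, 120], [113, 119, 121], [112, 118, 120], [110, 116, 118], [93, 94, 93], [91, 93, 92], [92, 93, 92], [93, 95, 93], [98, 99, 98], [94, 96, 94], [94, 95, 94], [94, 96, 94], [91, 93, 91], [36, 38, 38], [75, 79, 81], [119, 126, 127], [119, 126, 127], [120, 126, 128]]
```

View pics/c1.png

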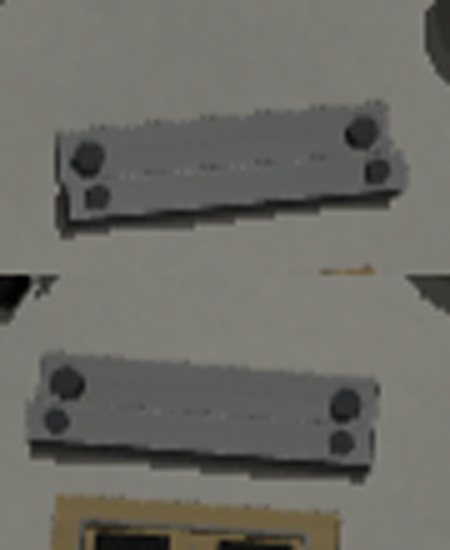

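The crop shows both bars clearly, with dark shadow strips along their front faces. I'll fit them by colour.

```bash
cat >> h.py <<'E'
def grey(im,x0,y0,x1,y1,lo=60,hi=106,k=6):
    i=im.astype(int); m=((i[...,2]-i[...,0]<k)&(i.max(2)>lo)&(i.max(2)<hi)).astype(np.uint8)
    q=np.zeros_like(m); q[y0:y1,x0:x1]=m[y0:y1,x0:x1]; q=cv2.morphologyEx(q,cv2.MORPH_OPEN,np.ones((3,3))); c,_=cv2.findContours(q,0,2); o=np.zeros_like(q); cv2.fillPoly(o,[max(c,key=cv2.contourArea)],1); return o
E
python3 - <<'E'
from h import *
t=cv2.imread('pics/top0.png')
wb,f,n=fit(grey(t,335,163,418,200),BAR,[630,-141,6],'top',None); print('wb',wb,f,n)
nb,f,n=fit(grey(t,226,155,306,188),BAR,[650,140,-3],'top',None); print('nb',nb,f,n)
print(inframe([530.9,-145.6,8.8],wb),inframe([568,141.3,-3.4],nb))
w=cv2.imread('pics/w1.png');T=np.load('pics/w1.npy')
h=cv2.cvtColor(w,cv2.COLOR_BGR2HSV);m=yel(w,378,145,530,250);print(m.sum())
k=np.zeros((400,640),bool);k[150:260,300:432]=1
print('nd w1',fit(m,DIE,[565,140,-3],'wrist',T,ign=k))
E
```

```text
wb [ 627.69231041 -141.90887333    6.1157475 ] 221.40585327148438 1014
nb [648.97772932 128.84539271  -4.09905684] 247.61007690429688 991
[-96.6   6.6   2.7] [-81.7   6.6   0.7]
4719Traceback (most recent call last):
  File "<stdin>", line 9, in <module>
  File "h.py", line 40, in fit
    r=minimize(f,np.add(p0,[0,0,d]),method='Nelder-Mead',options=dict(initial_simplex=np.add(p0,[[0,0,d],[8,0,d],[0,8,d],[0,0,d+5]]),xatol=.05,fatol=.05))
    res = _minimize_neldermead(fun, x0, args, callback, bounds=bounds,
                               **options)
    fsim[j] = func(sim[j])
              ~~~~^^^^^^^^
    fx = function(np.copy(x), *(wrapper_args + args))
  File "h.py", line 37, in <lambda>
    f=lambda p: float((w*(cv2.GaussianBlur(sil(boxes,p,c,T).astype(np.float32)/255,(0,0),1.5)-mk)**2).sum())
                                           ~~~^^^^^^^^^^^^^
  File "h.py", line 33, in sil
    q=w2pix(b@R.T+[p[0],p[1],0],c,T); cv2.fillConvexPoly(m,cv2.convexHull(np.round(q*16).astype(np.int32)),255,shift=4,lineType=cv2.LINE_AA)
  File "h.py", line 18, in w2pix
    K,k1,R,t=ext(c,T); return cv2.projectPoints(np.float64(P).reshape(-1,1,3),cv2.Rodrigues(R)[0],t,K,np.array([k1,0,0,0.]))[0].reshape(-1,2)
             ~~~^^^^^
  File "h.py", line 7, in ext
    m=camera_model(c)
ValueError: time passes only in moves, steps and waits
```

```bash
sed -i "s/^def pose/import functools; camera_model=functools.lru_cache(None)(camera_model)\ndef pose/" h.py
python3 - <<'E'
from h import *
go([598,-145,125],96.1)
E
```

```text
shift [-392.6  194.7   15.9] yaw now 78.0 turn tool-z -18.1 (first shift, then turn)
```

```bash
python3 -m crank '1 -49.1 24.3 0 0 0 0;1 -49.1 24.3 0 0 0 0;1 -49.1 24.3 0 0 0 0;1 -49.1 24.3 0 0 0 0;1 -49.1 24.3 0 0 0 0;1 -49.1 24.3 0 0 0 0;1 -49.1 24.3 0 0 0 0;1 -49.1 24.3 0 0 0 0;1 0 0 8 0 0 -9;1 0 0 8 0 0 -9' 20
python3 -m crank '1 0 0 0 0 0 0;1 0 0 0 0 0 0;1 0 0 0 0 0 0'
python3 - <<'E'
from h import *
im,T=snap('w4'); print(T.round(2))
E
```

```text
time_s: 8.35
ee_pos: [596.1, -146.1, 121.7]
ee_rot: [-179.8, -0.1, 96.2]
force: [-0.3, 0.7, -0.7]
gripper_width: 11.7
gripper_force: 20.0
time_s: 8.72
ee_pos: [597.4, -145.1, 124.6]
ee_rot: [180.0, -0.0, 95.9]
force: [-0.1, -0.2, -0.7]
gripper_width: 12.0
gripper_force: 20.0
[[-1.0000e-01  9.9000e-01  0.0000e+00  5.9744e+02]
 [ 9.9000e-01  1.0000e-01  0.0000e+00 -1.4508e+02]
 [ 0.0000e+00  0.0000e+00 -1.0000e+00  1.2456e+02]
 [ 0.0000e+00  0.0000e+00  0.0000e+00  1.0000e+00]]
```

View pics/w4.png

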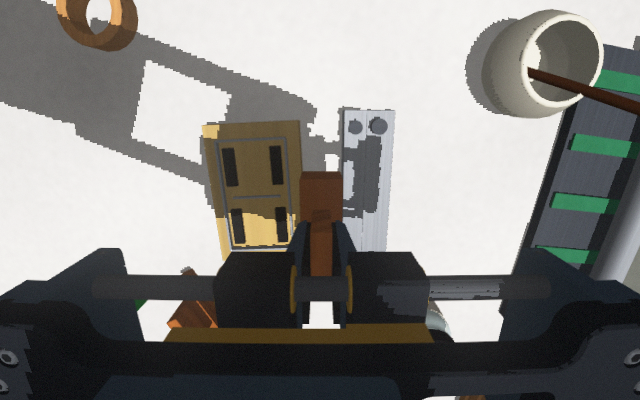

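Run:
```python
from h import *
im=cv2.imread('pics/w4.png'); c=im[95:260,195:410]; cv2.imwrite('pics/c2.png',cv2.resize(c,None,fx=3.6,fy=3.6,interpolation=cv2.INTER_CUBIC))
```

```text
(no output)
```

View pics/c2.png

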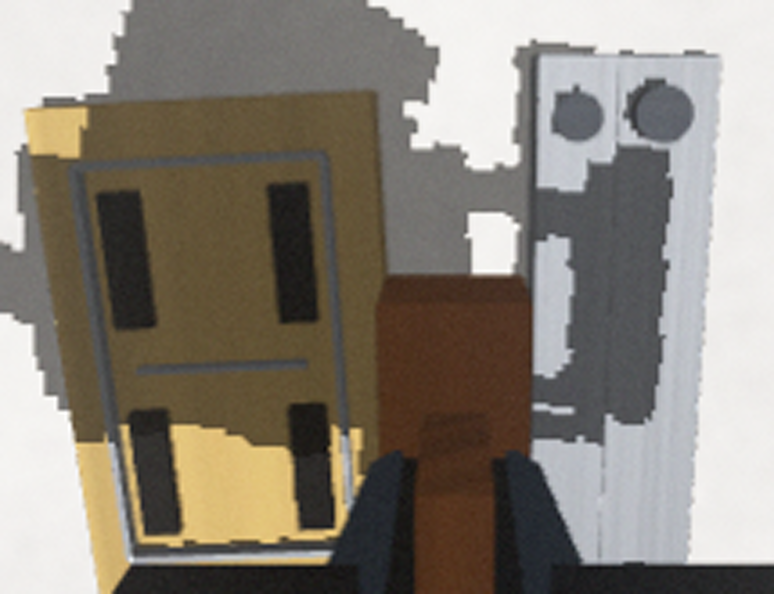

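The crop shows the bar's front top edge from (537,55) to (532,560). The die's bar-side edge runs from (376,92) to (386,270), and the spacer sits over the gap at columns 378-531.

Run:
```python
from h import *
T=np.load('pics/w4.npy')
f=lambda a,z: pix2w(np.array(a)/3.6+[195,95],z,'wrist',T)
ang=lambda P: -np.degrees(np.arctan2(P[0,0]-P[1,0],P[0,1]-P[1,1]))
for n,a,z in [('bar front',[[537,55],[532,560]],26),('bar back',[[616,55],[600,500]],26),('die front',[[376,92],[386,270]],18),('die back',[[27,110],[100,590]],18),('die end',[[376,92],[27,110]],18),('sp L',[[378,310],[376,460]],T[2,3]-14),('sp R',[[530,290],[531,450]],T[2,3]-14)]:
    P=f(a,z); print(n,P[:,:2].round(1).tolist(),round(ang(P),1))
```

```text
bar front [[609.4, -57.5], [625.1, -192.7]] 6.6
bar back [[628.6, -55.5], [641.6, -172.5]] 6.3
die front [[570.5, -70.5], [576.9, -116.0]] 8.0
die back [[481.6, -83.7], [500.7, -219.9]] 8.0
die end [[570.5, -70.5], [481.6, -83.7]] -81.6
sp L [[580.4, -104.7], [582.3, -132.9]] 3.9
sp R [[606.5, -98.4], [610.4, -128.1]] 7.5
```

```bash
python3 -m crank '1 0.7 2.2 20 0 0 -0.7;1 0 0 25 0 0 0;1 0 0 10 0 0 0;1 0 0 5 0 0 0;1 0 0 5 0 0 0;1 0 0 0 0 0 0' 20
python3 -m crank '1 0 0 6 0 0 0;1 0 0 6 0 0 0;1 0 0 4 0 0 0;1 0 0 2 0 0 0;1 0 0 0 0 0 0'
```

```text
time_s: 9.52
ee_pos: [599.6, -144.4, 59.8]
ee_rot: [180.0, 0.0, 96.7]
force: [-0.4, 0.3, -1.0]
gripper_width: 11.4
gripper_force: 20.0
time_s: 10.15
ee_pos: [599.3, -144.3, 42.0]
ee_rot: [-180.0, -0.0, 96.7]
force: [-2.1, 0.6, 2.8]
gripper_width: 12.0
gripper_force: 20.0
```

```bash
python3 -m crank '1 0 0 1.5 0 0 0;1 0 0 0 0 0 0' ; python3 -c "
from h import *
im,T=snap('w5');print(T[:3,3])
cv2.imwrite('pics/c3.png',cv2.resize(im[60:280,150:450],None,fx=2.6,fy=2.6))"
```

```text
time_s: 10.4
ee_pos: [599.3, -144.2, 41.9]
ee_rot: [180.0, -0.0, 96.7]
force: [-3.6, 3.1, 11.4]
gripper_width: 12.1
gripper_force: 20.0
[ 599.25289773 -144.15234805   41.88176002]
```

View pics/c3.png

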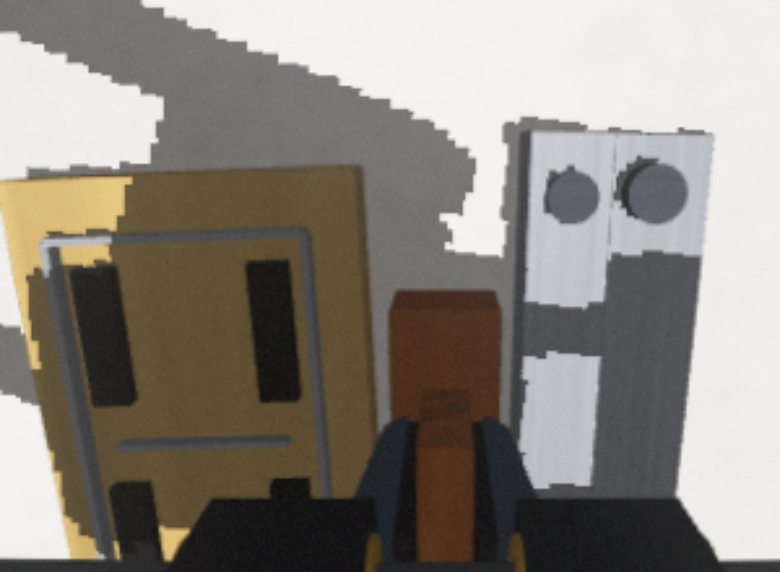

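The spacer sits cleanly in the wide gap and on the table. I'll release it and go to the thin one.

```bash
python3 -m crank '1 0 0 -1.5 0 0 0;0 0 0 0 0 0 0;0 0 0 0 0 0 0;0 0 0 0 0 0 0;0 0 0 -35 0 0 0;0 0 0 -40 0 0 0;0 0 0 -35 0 0 0;0 0 0 0 0 0 0' 20; python3 -c "
from h import *
go([470,-280,150],116)"
```

```text
time_s: 11.45
ee_pos: [601.3, -144.9, 154.6]
ee_rot: [179.6, 0.1, 96.7]
force: [0.1, 0.5, -0.2]
gripper_width: 45.7
gripper_force: 0.0
shift [-119.  -146.2    4. ] yaw now 96.7 turn tool-z -19.3 (first shift, then turn)
```

```bash
python3 -m crank '0 -29.8 -36.5 1 0 0 0;0 -29.8 -36.5 1 0 0 0;0 -29.8 -36.5 1 0 0 0;0 -29.8 -36.5 1 0 0 0;0 0 0 0 0 0 -9.7;0 0 0 0 0 0 -9.7;0 0 0 0 0 0 0;0 0 0 0 0 0 0;0 0 0 0 0 0 0' 20
python3 - <<'E'
from h import *
im,T=snap('w6'); print(T[:3,3]); m=brown(im,220,110,420,250); ys,xs=np.where(m); print(xs.min(),xs.max(),ys.min(),ys.max())
p,f,n=fit(m,spacer(14),[470,-280,26],'wrist',T); print(p,f,n)
go([p[0],p[1],41],p[2]+90)
cv2.imwrite('pics/c4.png',cv2.resize(np.maximum(im,0)[80:300,170:470],None,fx=2.6,fy=2.6))
E
```

```text
time_s: 12.58
ee_pos: [468.3, -279.5, 147.2]
ee_rot: [-180.0, -0.0, 116.0]
force: [-0.8, 0.5, -0.4]
gripper_width: 45.7
gripper_force: 0.0
[ 468.31490327 -279.50780261  147.21582627]
316 418 110 236
[ 476.83927398 -283.43457151   32.17499303] 229.3478546142578 746
shift [ -7.3   5.9 106.3] yaw now 116.0 turn tool-z -6.1 (first shift, then turn)
```

View pics/c4.png

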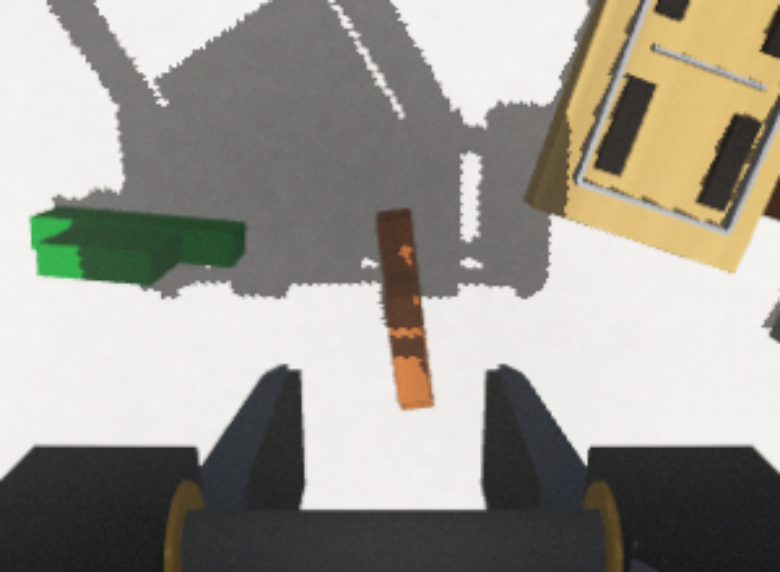

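The thin spacer is at columns 375-435 in the crop, slightly turned, and the mask had caught the die's corner. I'll refit with a tighter window.

Run:
```python
from h import *
im=cv2.imread('pics/w6.png');T=np.load('pics/w6.npy'); m=brown(im,308,155,345,245)
p,f,n=fit(m,spacer(14),[474,-281,30],'wrist',T); print(p,f,n)
go([p[0],p[1],41],p[2]+90)
```

```text
[ 476.47026975 -283.32580822   31.78066892] 224.00863647460938 689
shift [ -7.    5.6 106.3] yaw now 116.0 turn tool-z -5.8 (first shift, then turn)
```

```bash
python3 -m crank '0 -7 5.6 20 0 0 0;0 0 0 30 0 0 -5.8;0 0 0 30 0 0 0;0 0 0 26 0 0 0;0 0 0 0 0 0 0;1 0 0 0 0 0 0;1 0 0 0 0 0 0;1 0 0 0 0 0 0;1 0 0 0 0 0 0;1 0 0 0 0 0 0' 20
python3 -m crank '1 0 0 -30 0 0 0;1 0 0 -35 0 0 0;1 0 0 -35 0 0 0;1 0 0 0 0 0 0;1 0 0 0 0 0 0'
python3 - <<'E'
from h import *
im,T=snap('w7'); go([616,133,140],86)
E
```

```text
time_s: 13.88
ee_pos: [476.7, -283.7, 42.2]
ee_rot: [180.0, 0.1, 121.9]
force: [-0.8, 0.6, 3.6]
gripper_width: 12.1
gripper_force: 20.0
time_s: 14.5
ee_pos: [475.7, -283.1, 140.5]
ee_rot: [-180.0, -0.1, 121.9]
force: [0.2, -0.3, -0.8]
gripper_width: 12.1
gripper_force: 20.0
shift [279.1 338.9   0.4] yaw now 121.9 turn tool-z 35.9 (first shift, then turn)
```

```bash
python3 -m crank '1 34.3 43.3 0 0 0 0;1 34.3 43.3 0 0 0 0;1 34.3 43.3 0 0 0 0;1 34.3 43.3 0 0 0 0;1 34.3 43.3 0 0 0 0;1 34.3 43.3 0 0 0 0;1 34.3 43.3 0 0 0 0;1 34.3 43.3 0 0 0 0;1 0 0 5 0 0 9;1 0 0 5 0 0 9' 20
python3 -m crank '1 0 0 5 0 0 9;1 0 0 0 0 0 9;1 0 0 0 0 0 0;1 0 0 0 0 0 0;1 0 0 0 0 0 0'
python3 - <<'E'
from h import *
im,T=snap('w8'); print(T.round(3))
cv2.imwrite('pics/c5.png',cv2.resize(im[60:280,170:470],None,fx=2.6,fy=2.6,interpolation=cv2.INTER_CUBIC))
E
```

```text
time_s: 15.8
ee_pos: [624.8, 133.3, 129.0]
ee_rot: [-179.8, -0.0, 103.7]
force: [-1.0, -0.7, -1.5]
gripper_width: 11.9
gripper_force: 20.0
time_s: 16.42
ee_pos: [625.6, 132.3, 126.2]
ee_rot: [-180.0, 0.0, 85.9]
force: [-0.4, 0.7, -1.5]
gripper_width: 11.7
gripper_force: 20.0
[[ 7.10000e-02  9.97000e-01 -0.00000e+00  6.25616e+02]
 [ 9.97000e-01 -7.10000e-02 -0.00000e+00  1.32327e+02]
 [-0.00000e+00 -0.00000e+00 -1.00000e+00  1.26250e+02]
 [ 0.00000e+00  0.00000e+00  0.00000e+00  1.00000e+00]]
```

View pics/c5.png

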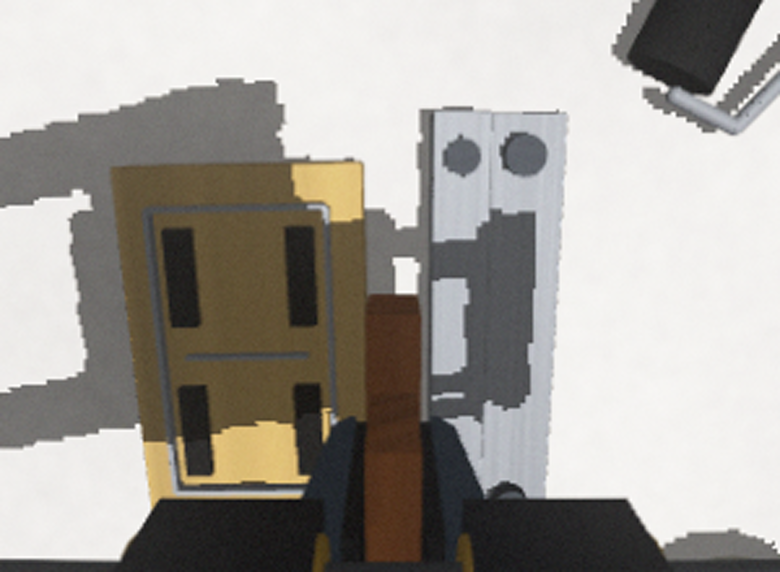

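The bar's front edge runs from (432,110) to (428,400) in the crop and the die's edge from (362,162) to (366,290). The held thin spacer is at columns 366-420.

Run:
```python
from h import *
T=np.load('pics/w8.npy')
f=lambda a,z: pix2w(np.array(a)/2.6+[170,60],z,'wrist',T)
ang=lambda P: -np.degrees(np.arctan2(P[0,0]-P[1,0],P[0,1]-P[1,1]))
for n,a,z in [('bar front',[[432,110],[428,400]],26),('bar back',[[491,112],[482,460]],26),('die front',[[362,162],[366,290]],18),('die back',[[112,170],[150,480]],18),('die end',[[362,162],[112,170]],18),('sp L',[[367,312],[366,420]],T[2,3]-16),('sp R',[[420,312],[420,420]],T[2,3]-16)]:
    P=f(a,z); print(n,P[:,:2].round(1).tolist(),round(ang(P),1))
```

```text
bar front [[645.9, 223.7], [638.6, 120.2]] -4.1
bar back [[665.8, 221.7], [658.0, 94.1]] -3.5
die front [[620.6, 208.2], [618.3, 162.2]] -2.9
die back [[531.3, 212.3], [524.8, 90.9]] -3.1
die end [[620.6, 208.2], [531.3, 212.3]] -92.6
sp L [[622.8, 174.9], [620.2, 146.6]] -5.2
sp R [[635.8, 174.0], [634.1, 145.6]] -3.5
```

```bash
python3 -m crank '1 5 2.3 20 0 0 -0.4;1 0 0 25 0 0 0;1 0 0 10 0 0 0;1 0 0 5 0 0 0;1 0 0 3 0 0 0;1 0 0 0 0 0 0' 20
python3 -m crank '1 0 0 5 0 0 0;1 0 0 6 0 0 0;1 0 0 4 0 0 0;1 0 0 3 0 0 0;1 0 0 0 0 0 0'
```

```text
time_s: 17.23
ee_pos: [628.7, 137.2, 64.1]
ee_rot: [179.9, -0.0, 86.3]
force: [0.1, -0.0, -0.7]
gripper_width: 11.9
gripper_force: 20.0
time_s: 17.85
ee_pos: [628.2, 137.2, 45.2]
ee_rot: [-180.0, 0.0, 86.3]
force: [-0.2, -0.2, -0.6]
gripper_width: 11.8
gripper_force: 20.0
```

```bash
python3 -m crank '1 0 0 2 0 0 0;1 0 0 1.5 0 0 0;1 0 0 0 0 0 0;1 0 0 0 0 0 0'
```

```text
time_s: 18.35
ee_pos: [628.6, 137.3, 42.2]
ee_rot: [180.0, -0.0, 86.3]
force: [0.7, 0.8, 0.4]
gripper_width: 12.1
gripper_force: 20.0
```

```bash
python3 -m crank '0.1 0 0 0 0 0 0;0.1 0 0 0 0 0 0;0.1 0 0 0 0 0 0;0.1 0 0 -30 0 0 0;0.1 0 0 -35 0 0 0;0.1 0 0 -35 0 0 0;0.1 0 0 0 0 0 0;0.1 0 0 0 0 0 0' 20
python3 - <<'E'
from h import *
im,T=snap('w9'); print(T[:3,3])
q=w2pix([628.6,137.3,30],'wrist',T)[0]; print(q)
x,y=q.astype(int); m=brown(im,x-14,y-60,x+14,min(y+40,250)); h=cv2.cvtColor(im,cv2.COLOR_BGR2HSV); m&=(h[...,0]<14)
p,f,n=fit(m,spacer(14),[628.6,137.3,-4],'wrist',T); print('thin',p,f,n, inframe(p,[649.9,138.2,-3.9]))
for z,n in ((26,'thin_spacer'),): print([(round(d['p'],2),np.round(d['point'])) for d in models.search_frame(n,'wrist')])
go([449.7,-159,150],96.4)
E
```

```text
time_s: 19.35
ee_pos: [627.7, 137.1, 141.2]
ee_rot: [-179.9, 0.0, 86.3]
force: [0.9, 0.8, -0.4]
gripper_width: 41.0
gripper_force: 0.0
[627.73152505 137.06886523 141.18160508]
[321.49418426 199.3718063 ]
thin [629.073253   137.50187412  -3.96447236] 83.25111389160156 934 [-20.7  -2.1  -0.1]
[(0.7, array([625., 153.,  66.]))]
shift [-307.  -158.1   -8.9] yaw now 86.3 turn tool-z -10.1 (first shift, then turn)
```

```bash
python3 -m crank '1 -43.9 -22.6 0 0 0 0;1 -43.9 -22.6 0 0 0 0;1 -43.9 -22.6 0 0 0 0;1 -43.9 -22.6 0 0 0 0;1 -43.9 -22.6 0 0 0 0;1 -43.9 -22.6 0 0 0 0;1 -43.9 -22.6 0 0 0 0;1 0 0 0 0 0 -10;1 0 0 0 0 0 0;1 0 0 0 0 0 0' 20
python3 - <<'E'
from h import *
wb=[628.8,-140.9,6.4]
im,T=snap('w10'); print(T[:3,3])
q=w2pix([[535.8,-146.1,10],[599,-144,20]],'wrist',T); print(q)
t=grab_frame('top'); cv2.imwrite('pics/top1.png',t)
d,f,n=fit(yel(t,345,200,415,250),DIE,[534,-146,8],'top',None); print('die top',d,f,n,inframe(d,wb))
q=w2pix([599.3,-144.2,26],'top')[0].astype(int); m=brown(t,q[0]-25,q[1]-14,q[0]+25,q[1]+10); h=cv2.cvtColor(t,cv2.COLOR_BGR2HSV); m&=h[...,0]<14
print('thick',q,fit(m,spacer(28),[599.3,-144.2,6.7],'top',None))
go([449.7,-159,17],96.4)
E
```

```text
time_s: 20.7
ee_pos: [450.5, -158.7, 141.5]
ee_rot: [-179.9, -0.0, 96.2]
force: [-0.5, 0.1, -0.7]
gripper_width: 0.6
gripper_force: 0.0
[ 450.48831422 -158.73079276  141.47498024]
[[400.88046695 191.11896507]
 [462.37632524 197.9787861 ]]
die top [ 531.60853503 -139.89838299    9.66155292] 687.2564086914062 1293 [-96.5  11.8   3.3]
thick [378 196] (array([ 597.72284768, -141.19052016,    8.07165837]), np.float64(35.765560150146484), np.int64(341))
shift [ -0.3  -1.  124.7] yaw now 96.2 turn tool-z -0.2 (first shift, then turn)
```

```bash
python3 -m crank '1 0 0 40 0 0 0;1 0 0 45 0 0 0;1 0 0 30 0 0 0;1 0 0 9.5 0 0 -0.2;1 0 0 0 0 0 0;1 0 8 0 0 0 0;1 0 6 0 0 0 0;1 0 5 0 0 0 0;1 0 3 0 0 0 0;1 0 2 0 0 0 0' 20
python3 -m crank '1 0 2 0 0 0 0;1 0 2 0 0 0 0;1 0 1 0 0 0 0;1 0 0 0 0 0 0'
```

```text
time_s: 22.05
ee_pos: [474.5, -156.4, 17.6]
ee_rot: [180.0, -0.0, 96.5]
force: [-0.3, 0.6, -0.6]
gripper_width: 0.6
gripper_force: 0.0
time_s: 22.55
ee_pos: [479.3, -155.9, 17.5]
ee_rot: [-180.0, -0.0, 96.5]
force: [-0.8, -0.2, -0.2]
gripper_width: 0.5
gripper_force: 0.0
```

```bash
python3 -m crank '1 0 2 0 0 0 0;1 0 2 0 0 0 0;1 0 1 0 0 0 0;1 0 0 0 0 0 0'; python3 -m crank '1 0 2 0 0 0 0;1 0 1.5 0 0 0 0;1 0 1 0 0 0 0;1 0 0 0 0 0 0'
```

```text
time_s: 23.05
ee_pos: [484.1, -155.1, 17.4]
ee_rot: [-180.0, -0.0, 96.5]
force: [-2.4, -0.1, 2.2]
gripper_width: 0.4
gripper_force: 1.4
time_s: 23.55
ee_pos: [489.0, -154.8, 17.4]
ee_rot: [180.0, -0.0, 96.5]
force: [-3.2, 0.2, 0.5]
gripper_width: 0.9
gripper_force: 1.2
```

```bash
python3 -m crank '1 0 2 0 0 0 0;1 0 1.5 0 0 0 0;1 0 1 0 0 0 0;1 0 0 0 0 0 0'; python3 -m crank '1 0 2 0 0 0 0;1 0 1 0 0 0 0;1 0 1 0 0 0 0;1 0 0 0 0 0 0'
```

```text
time_s: 24.05
ee_pos: [490.3, -154.3, 17.4]
ee_rot: [-179.6, -0.1, 96.5]
force: [-9.5, -2.8, 5.4]
gripper_width: 0.7
gripper_force: 5.2
time_s: 24.55
ee_pos: [490.5, -154.0, 17.4]
ee_rot: [-179.2, -0.1, 96.6]
force: [-18.3, -5.6, 14.3]
gripper_width: 0.4
gripper_force: 9.9
```

```bash
python3 -m crank '1 0 1 0 0 0 0;1 0 1 0 0 0 0;1 0 0 0 0 0 0'; python3 -m crank '1 0 1 0 0 0 0;1 0 1 0 0 0 0;1 0 0 0 0 0 0'
```

```text
time_s: 24.92
ee_pos: [490.6, -153.8, 17.4]
ee_rot: [-179.0, -0.2, 96.6]
force: [-22.7, -6.1, 17.4]
gripper_width: 0.6
gripper_force: 12.2
time_s: 25.3
ee_pos: [490.7, -153.6, 17.4]
ee_rot: [-178.8, -0.2, 96.7]
force: [-26.5, -8.4, 20.4]
gripper_width: 0.5
gripper_force: 14.6
```

```bash
python3 -m crank '1 0 -1 0 0 0 0;1 0 0 0 0 0 0;1 0 0 0 0 0 0'
python3 - <<'E'
from h import *
wb=[628.8,-140.9,6.4]
im,T=snap('w11'); a=np.radians(6.4);R=np.array([[np.cos(a),-np.sin(a)],[np.sin(a),np.cos(a)]])
W=lambda x,y,z: [*(R@[x,y]+wb[:2]),z]
print('die corners',w2pix([W(-38,70,18),W(-128,70,18),W(-38,40,18)],'wrist',T).round())
print('bar front',w2pix([W(-10,85,26),W(-10,40,26)],'wrist',T).round(),'sp',w2pix([W(-24,40,26),W(-38,40,26),W(-10,40,26),W(-24,20,64)],'wrist',T).round())
t=grab_frame('top');cv2.imwrite('pics/top2.png',t)
q=w2pix([W(-24,0,26)],'top')[0].astype(int); m=brown(t,q[0]-25,q[1]-16,q[0]+25,q[1]+10); h=cv2.cvtColor(t,cv2.COLOR_BGR2HSV); m&=h[...,0]<14
p,f,n=fit(m,spacer(28),W(-24,0,6.4)[:2]+[6.4],'top',None);print('thick',p,f,n,inframe(p,wb))
ig=np.zeros((400,640),np.uint8); ig[225:]=1
hm=cv2.cvtColor(im,cv2.COLOR_BGR2HSV)
y=yel(im,300,20,560,225); d,f,n=fit(y,DIE,W(-83,3,0)[:2]+[7],'wrist',T,ign=ig); print('die',d,f,n,inframe(d,wb))
for z,x0,x1 in ((0,380,600),):
  for r in (60,80,100,120,140,160,180,200): 
    row=hm[r,x0:x1]; lab=np.where((row[:,0]<14)&(row[:,1]>100),'s',np.where((row[:,0]<35)&(row[:,1]>60),'y',np.where(row[:,2]<60,'k',np.where(row[:,2]>215,'.','g'))))
    s=''.join(lab[::2]); print(r,s)
E
```

```text
time_s: 25.68
ee_pos: [490.6, -153.7, 17.4]
ee_rot: [-178.9, -0.2, 96.6]
force: [-25.2, -8.1, 19.1]
gripper_width: 0.4
gripper_force: 13.3
die corners [[499. 145.]
 [340. 143.]
 [490. 196.]]
bar front [[563. 119.]
 [545. 200.]] sp [[522. 200.]
 [498. 200.]
 [545. 200.]
 [565. 265.]]
thick [ 605.3410188  -140.2421576    14.99094191] 103.86811828613281 255 [-23.2   3.3   8.6]
die [ 546.3415424  -146.00867453    7.22068677] 9124.119140625 8557 [-82.5   4.1   0.8]
60 ..............................................................................................................
80 ..............................................................................................................
100 ..............................................................................................................
120 ........................................................................gggggggggggggkgkkggkgggggggggggggggggg
140 yyyyyyyyyyyyyyyyyyyyyyyyyyyyyyyyyyyyyyyyyyyyyyyyyyyyyyyyyyyy...........gggggggggggggkggggggggggkkkkggggggggggg
160 yyyyyggyyyyyyyyyyyyyyyyyyyyyyyyyyyyyyyyyyyyyyyyyyyyyyyyyyy............gggggggggggkggkggggggggggggggggggggggggg
180 kkkkyyyyyyyyyyyyyyyyyyyyyyyyyyyyykkykkkkykkyyggggyyyyyyyggg........ggggggggggggkgggggggggggggggggggggggggggggg
200 yykyyyyyyyyyyyyyyyyyyyyyyyyyyyyyyykykykykkyyggggyyyyyyyyysyssssssssssssssssssssssssggggggggggggggggggggggggg..
```

The die edge sits where the flush model puts it (row 140: column 500, predicted 499). Row 200 reads die, spacer, bar with no gap, and the push is firm. One hold to check it is steady, then I'll hand in.

```bash
python3 -m crank '1 0 0 0 0 0 0;1 0 0 0 0 0 0;1 0 0 0 0 0 0;1 0 0 0 0 0 0' && python3 -c "
from workcell import env
print(env.job_done())"
```

```text
time_s: 26.28
ee_pos: [490.6, -153.7, 17.4]
ee_rot: [-178.9, -0.2, 96.6]
force: [-24.6, -7.4, 19.0]
gripper_width: 0.2
gripper_force: 13.4
the job is handed in; nothing more can be done
None
```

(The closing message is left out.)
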